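# Tip the plaster blanks from the sorting tray into the tub and count the batch

## Task

Carry the metal sorting tray over to the grey tub and, from low above it, tip the three plaster blanks off its open end into the tub without dropping them from a height (they are brittle). Set the empty tray back down flat on its card mat, then swing the tally counter's lever fully to its stop and let it spring back. Leave the rest of the bench as it stands.

Things in the scene. Friction and masses are not known exactly. Their poses are not given: they have to be found in the camera images.
- tray: aluminium tray, 160 g, 160 x 124 mm, floor 4 mm; walls 4 mm thick, 24 mm high at back and sides; the end at its +x is open, level with the floor. At the back a flat handle plate, 64 wide, 8 thick, 92 mm long, rises from the foot of the back wall (tray x -78, z 4 mm), leaning back (away from the open end) 30 deg from vertical. Origin: centre of the underside; x to the open end, z up
- tray_grip (a point): point in the handle plate's middle plane, 68 mm up along the plate from its foot and 24 mm below its top edge (tray frame -112, 0, 63 mm): a good place for the TCP, fingers pointing down along the plate (tool tilted 30 deg), closing on its two flat faces; axes as the tray's
- tray_nose (a point): middle of the open end's edge, on the floor's top face (tray frame 80, 0, 4 mm); axes as the tray's. The blanks begin to slide when the tray is tipped about 25 to 37 deg (friction varies)
- blank_bar: plaster bar with rounded edges, 64 x 34 x 26 mm, 50 g, starts lying in the tray; origin at its centre
- blank_step: plaster block with a step, base 60 x 36 x 14 mm with a 34 x 30 x 14 mm block on top, 50 g, starts in the tray; origin at its centre
- blank_puck: plaster disc, 56 mm across and 26 mm thick, 50 g, starts lying flat in the tray; origin at its centre
- tub: grey plastic open box, loose, about 500 g, 170 mm (its x) by 200 mm (its y) outside, 85 mm high, walls and floor 4 mm; origin: centre of its underside, z up. It and the tray's mat may stand either way round, left or right
- mat: card mat fixed to the bench, 260 x 180 x 3 mm; origin: centre of its underside, so its top lies 3 mm above it; the long way is its x
- lever_pivot (a point): axis (vertical) of the tally counter's lever, at the lever's underside. The counter is a grey box fixed to the bench, 100 x 90 x 45 mm, dial window towards the robot; the pivot stands on its top, 30 mm behind its middle. This point's axes turn with the lever
- lever_peg (a point): centre of the top of the round upright steel peg at the free end of the lever, 75 mm from the pivot. The peg is 14 mm thick; its top is 93 mm above the bench and it stands 36 mm clear above the lever's 6 mm thick arm (whose top is at 57 mm)
- lever (a joint): swing of the sprung lever, rad: 0 at rest with the peg on the counter's left (seen from the robot), stop at 0.9, peg on the right. Turns anticlockwise seen from above: push the peg from left to right (about -y), in an arc round the pivot. About 1 N at the peg at rest, 3.5 N at the stop, then rigid; springs back when released
- tape: bystander: roll of tape, 90 mm across, 24 mm high, lying flat; origin under its centre
- jar: bystander: white jar with a lid, 84 mm across, 110 mm high; origin under its centre
There are look-alikes about, which are no part of the job. Leave any pink look-alike of the tray alone.

How it is judged:
On the way, in this order (a step that is already met when the one before it is completed fails the run):
1. the tray is carried, lifted clear of the bench, with all three blanks still on it (height (world z) of tray above 0.05 m and x of blank_bar in the frame of tray between -0.085 and 0.085 m and y of blank_bar in the frame of tray between -0.06 and 0.06 m and z of blank_bar in the frame of tray between 0 and 0.05 m and x of blank_step in the frame of tray between -0.085 and 0.085 m and y of blank_step in the frame of tray between -0.06 and 0.06 m and z of blank_step in the frame of tray between 0 and 0.05 m and x of blank_puck in the frame of tray between -0.085 and 0.085 m and y of blank_puck in the frame of tray between -0.06 and 0.06 m and z of blank_puck in the frame of tray between 0 and 0.05 m), for 0.2 s.
2. the tray is tipped with its open end above the tub (angle between tray's own z axis and vertical above 0.3 rad and horizontal distance between tray_nose and tub below 0.13 m and height (world z) of tray_nose above 0.03 m).
3. all three blanks lie in the tub (x of blank_bar in the frame of tub between -0.083 and 0.083 m and y of blank_bar in the frame of tub between -0.098 and 0.098 m and z of blank_bar in the frame of tub between 0 and 0.085 m and x of blank_step in the frame of tub between -0.083 and 0.083 m and y of blank_step in the frame of tub between -0.098 and 0.098 m and z of blank_step in the frame of tub between 0 and 0.085 m and x of blank_puck in the frame of tub between -0.083 and 0.083 m and y of blank_puck in the frame of tub between -0.098 and 0.098 m and z of blank_puck in the frame of tub between 0 and 0.085 m), for 0.3 s.
4. the empty tray stands flat on its mat, let go (x of tray in the frame of mat between -0.055 and 0.055 m and y of tray in the frame of mat between -0.045 and 0.045 m and z of tray in the frame of mat below 0.01 m and angle between tray's own z axis and vertical below 0.06 rad and linear speed of tray below 0.02 m/s and contact force between the fingers and tray below 0.1 N), for 0.2 s.
5. the counter's lever is swung to its stop (0.9 rad; at least 0.84) (value of joint lever above 0.84 rad).
At the end, for the whole second after the job is handed in: All blanks lie at rest in the tub (centres inside its walls, below its rim), the tub is upright (0.1 rad), the tray stands flat (0.06 rad) on its mat, its centre within 55 mm (mat x) and 45 mm (mat y) of the mat's centre, and the lever has sprung back (under 0.08 rad) (all of step 3 and linear speed of each of blank_bar, blank_step, blank_puck below 0.03 m/s and x of tray in the frame of mat between -0.055 and 0.055 m and y of tray in the frame of mat between -0.045 and 0.045 m and z of tray in the frame of mat below 0.01 m and angle between tray's own z axis and vertical below 0.06 rad and linear speed of tray below 0.02 m/s and value of joint lever below 0.08 rad and angle between tub's own z axis and vertical below 0.1 rad); the robot touches nothing.
It fails at once if a blank is thrown or dropped from a height (faster than 2 m/s) (linear speed of any of blank_bar, blank_step, blank_puck above 2 m/s).
It fails at once if the tub is tipped (over 0.35 rad) or shoved more than 60 mm (angle between tub's own z axis and vertical above 0.35 rad or distance of tub from where it was at the start of the episode above 0.06 m).
It fails at once if a bystander is moved more than 40 mm (distance of any of tape, jar from where it was at the start of the episode above 0.04 m).
It also fails if it takes over 72 s, if anything falls off the work surface, if the arm or the gripper's body presses on something with over 40 N, if the wrist force passes 120 N, or if a joint passes its speed limit or range.

## Robot

A 6-joint arm with a two-finger parallel gripper is mounted at the origin on the work surface. World frame = base frame: x ahead of the robot, y to its left, z up, the work surface at z = 0. Lengths are in m, angles in rad, forces in N, time in s.
With the tool pointing down it reaches from about 0.275 to 0.75 m from the base axis. Payload 10.2 kg.
Tool frame: the origin (TCP) lies between the finger pads, 19 mm behind the fingertips; this is the grasp point; z points along the fingers, y is the line along which they close (so a half turn about z gives the same grasp; the last joint's range is limited). The gripper opens to 88 mm and grips with 3 to 60 N. Pads are 18 mm wide; open, the fingers measure 123 mm over their backs; the gripper's body (75 mm by 187 mm) begins 45 mm behind the grasp point.
Start: joints at [-1.571, 0.313, 1.498, -0, 1.331, -0.223], TCP at [0.116, -0.512, 0.257] pointing down, gripper open.
Joint ranges: [-2.94, 2.94], [-0.97, 2.17], [0.19, 2.56], [-1.23, 4.37], [0.02, 3.11], [-2.88, 2.88]. Speed limits (rad/s): [2.39, 2.39, 3.01, 3.14, 3.14, 3.14].

## Interface

Orientations are given as a rotation vector (axis times angle).
In Python, from station import monitor, optics, ticket gives the robot as it stands. The module is installed in compiled form; this text tells all that it offers.
- The arm moves only by the tool creep_tool, called by a JSON object that holds its "name" and its "arguments". Schema: {"type":"object","properties":{"moves":{"type":"array","items":{"type":"array","prefixItems":[{"type":"array","items":{"type":"number"},"minItems":3,"maxItems":3},{"type":"array","items":{"type":"number"},"minItems":3,"maxItems":3},{"type":"number"}],"minItems":3,"maxItems":3},"minItems":1,"maxItems":10},"only":{"type":"string"},"quiet":{"type":"boolean"},"lines":{"type":"string"}},"required":["moves"],"additionalProperties":false}. moves is a list of rows, 1 to 10 of them, each written [[rx, ry, rz], [dx, dy, dz], opening]: a rotation vector rx, ry, rz in rad, then dx, dy, dz in m, then the finger opening in m; each row is the pose to reach, as a shift and turn from the pose commanded when the call began, along the tool's axes at that moment; what a row does not reach only later rows make up. A row lasts 1/12 s, in which the tool goes at most 0.0417 m and 0.125 rad, less where a joint would pass 70% of its speed; a pose out of reach is approached as far as the arm can. The fingers move at their own pace and stop on an object; the grip force is fixed at half the most. Time passes only in rows, so rows that do not move let the fingers close. The tool returns the time, the measured TCP pose, the force, the opening and the grip force at its end. only (a regular expression) keeps the lines of the reply that match it, lines (a string "A,B") keeps lines A to B, and quiet returns only ok. Input that does not fit is refused with a message, and nothing moves.
- monitor.get_obs(): the state, without advancing time (a new reading comes with each control period).
- optics.camera(name): name is "scene" or "top" or "wrist"; returns a dict with "color" (400x640x3 uint8, red, green, blue), "range_z" (400x640 float32, m along the optical axis (not along the pixel's ray), 0 where there is no reading), "fx", "fy", "cx", "cy" (pixels), "pose" (4x4, takes a point from camera to world coordinates). Camera axes: x right, y down, z forward; pixel columns grow to the right and rows downward; lengths in m; the calibration is good to about 2 mm. A picture is of the moment at which its call begins.
- ticket.job_done(): hands the job in; it is judged then, once.
The state is a dict: "time": time; "joint_pos": joint angles; "dq": joint speeds; "effort": joint torques, N m; "ee_pos": TCP position; "tool_rot": TCP orientation; "ft_force": force on the tool from outside, world axes, zero at the start; "ft_torque": the same for the moment, N m; "gripper_width": finger opening in m; "finger_force": force on a finger pad.
Only numpy, scipy, OpenCV 4.12 (cv2) and the standard library are available. Lean on these libraries where they do the work, as an engineer would, in place of code of your own. Each camera call takes 0.05 s, during which the arm holds its last target. There are 200 camera calls.

## Working session

There is one attempt and no reset: what is moved stays moved. The work goes in short steps, Python scripts to look and compute and a tool call to move; the robot and the scene stay as the last step left them, time stands still between calls to the robot, and variables do not carry over. Pictures are saved under pics/ and viewed, at most 11 in all, crops included, and the job is handed in when it is done.

```bash
mkdir -p pics; python3 - <<'E'
from station import monitor, optics
import cv2,numpy as np
o=monitor.get_obs();print({k:np.round(v,3).tolist() for k,v in o.items()})
for n in("scene","top"):
    c=optics.camera(n);np.savez(f"pics/{n}0.npz",**c)
    cv2.imwrite(f"pics/{n}0.png",c["color"][...,::-1]);print(n,c["fx"],c["cx"],c["cy"],np.round(c["pose"],3).tolist())
E
```

```text
{'time': 0.0, 'joint_pos': [-1.571, 0.313, 1.498, -0.0, 1.331, -0.223], 'dq': [-0.0, 0.0, 0.0, -0.002, -0.0, -0.001], 'effort': [-0.002, -40.221, -25.227, 0.069, 0.035, -0.0], 'ee_pos': [0.116, -0.512, 0.257], 'tool_rot': [-3.121, -0.349, -0.0], 'ft_force': [-0.618, -0.291, 0.425], 'ft_torque': [-0.028, -0.012, -0.005], 'finger_force': 0.0, 'gripper_width': 0.088}
scene 417.9634974454548 323.64219518547003 196.85031180250417 [[0.756, 0.44, -0.485, 1.087], [0.655, -0.526, 0.543, -0.602], [-0.016, -0.728, -0.686, 0.883], [0.0, 0.0, 0.0, 1.0]]
top 458.40316551520834 316.59006290734004 196.20623976565517 [[-0.0, -0.998, 0.067, 0.442], [-1.0, -0.001, -0.02, 0.048], [0.02, -0.067, -0.998, 1.347], [0.0, 0.0, 0.0, 1.0]]
```

View pics/top0.png

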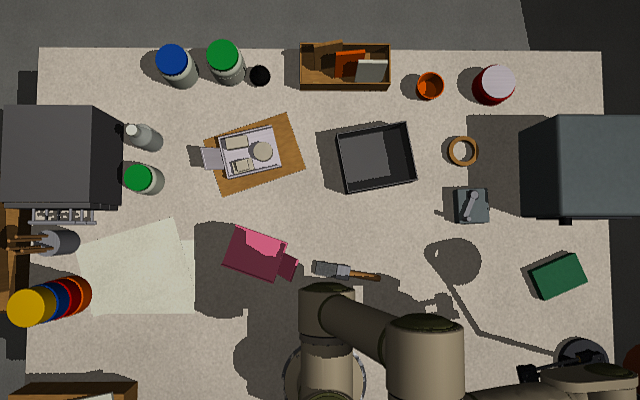

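View pics/scene0.png

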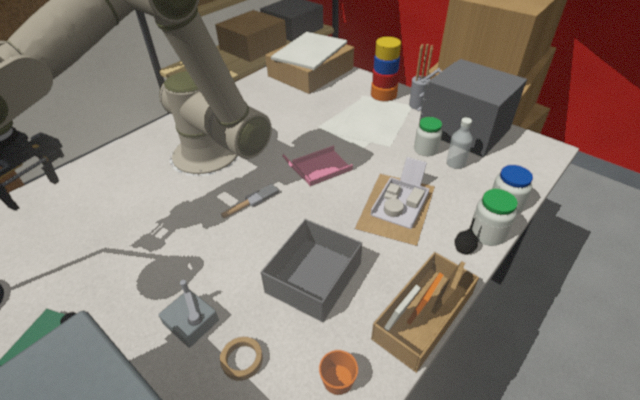

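The top view shows the tray at (250,152) with its handle at (210,158) and its open end facing right. The tub is at (375,157), the counter at (468,205) and the tape at (463,150). The scene view shows the tray at (400,205), handle top at (413,170), tub at (313,267) and counter at (188,315). Next I'll zoom in on both views.

```bash
python3 - <<'E'
import cv2,numpy as np
a=np.load("pics/top0.npz")["color"][105:205,180:310,::-1]
b=np.load("pics/scene0.npz")["color"][150:250,340:470,::-1]
c=np.load("pics/top0.npz")["color"][110:240,320:500,::-1]
d=np.load("pics/scene0.npz")["color"][210:365,140:370,::-1]
f=lambda i,w,h:cv2.resize(i,(w,h),interpolation=cv2.INTER_CUBIC)
r1=np.hstack([f(a,390,300),f(b,390,300)]);r2=np.hstack([f(c,390,282),f(d,390,263+19)])
cv2.imwrite("pics/z.png",np.vstack([r1,r2]))
E
```

```text
(no output)
```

View pics/z.png

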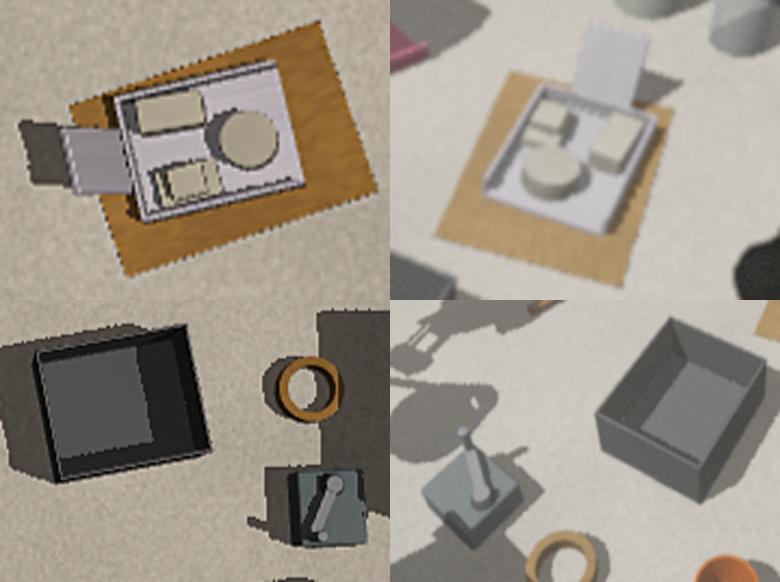

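Crop, top view: plate top corners at full-frame (201,147) and (205,169), open-end corners at (272,125) and (281,167), tub rim corners at (337,134), (406,121), (417,180) and (347,194), hub at (475,195) and peg at (469,219). In the scene view the plate top corners are at (426,162) and (406,158).

```bash
cat > h.py <<'E'
import numpy as np,cv2
from scipy.spatial.transform import Rotation as R
def ray(c,p):
    d=c["pose"][:3,:3]@[(p[0]-c["cx"])/c["fx"],(p[1]-c["cy"])/c["fy"],1];return c["pose"][:3,3],d
def plane(c,p,z):
    o,d=ray(c,p);return o+d*(z-o[2])/d[2]
def tri(c1,p1,c2,p2):
    o,d=ray(c1,p1);q,e=ray(c2,p2);s=np.linalg.lstsq(np.c_[d,-e],q-o,rcond=None)[0]
    a,b=o+s[0]*d,q+s[1]*e;return (a+b)/2,np.linalg.norm(a-b)
def cloud(c):
    v,u=np.indices(c["range_z"].shape);z=c["range_z"]
    P=np.stack([(u-c["cx"])/c["fx"]*z,(v-c["cy"])/c["fy"]*z,z],-1)
    return P@c["pose"][:3,:3].T+c["pose"][:3,3]
E
python3 - <<'E'
from h import *
np.set_printoptions(precision=4,suppress=True)
t=dict(np.load("pics/top0.npz"));s=dict(np.load("pics/scene0.npz"))
print("plate",tri(t,(201,147.3),s,(426.3,161.7)),tri(t,(205,169.3),s,(406,158.3)))
print("nose",[plane(t,p,.031)[:2] for p in((271.7,125),)],[plane(t,p,.007)[:2] for p in((281,166.7),)])
S=lambda x,y:(340+(x-390)/3,150+y/3)
T=lambda x,y:(180+x/3,105+y/3)
print("backwall corners",tri(t,T(115,95),s,S(656,115)),tri(t,T(145,221),s,S(542,85)))
hsv=cv2.cvtColor(t["color"],cv2.COLOR_RGB2HSV)
m=cv2.inRange(hsv,(8,90,60),(25,255,255));m[:,:195]=0;m[:,310:]=0;m[:105]=0;m[200:]=0
p=np.argwhere(m)[:,::-1]
w=np.array([plane(t,q,.003)[:2] for q in p],np.float32);print("mat",cv2.minAreaRect(w),len(w))
print("tub rim",[plane(t,p,.085)[:2] for p in((337.5,134),(405.8,121.5),(416.9,180.1),(346.8,194))])
U=lambda x,y:(140+(x-390)*230/390,210+(y-300)*155/282)
print("tubtri",tri(t,(337.5,134),s,U(766,362)),tri(t,(405.8,121.5),s,U(700,467)),tri(t,(416.9,180.1),s,U(597,413)),tri(t,(346.8,194),s,U(672,320)))
print("peg tri",tri(t,(468.6,219.4),s,U(463,433)),plane(t,(468.6,219.4),.093))
print("hub",tri(t,(474.6,195.4),s,U(483,493)),plane(t,(474.6,195.4),.06))
print("tape",plane(t,(463,150),.02))
C=cloud(t)
for p in((206,158),(210,158),(214,158),(217,158),(468,219),(469,219),(475,195),(463,205),(485,215),(375,160),(263,150),(238,143),(242,168)):print(p,C[p[1],p[0]])
E
```

```text
plate (array([0.6615, 0.3416, 0.0894]), np.float64(0.0014259314006528124)) (array([0.6003, 0.3308, 0.0787]), np.float64(0.002531321830276774))
nose [array([0.7371, 0.1517])] [array([0.6185, 0.1255])]
backwall corners (array([0.7024, 0.3056, 0.0298]), np.float64(0.00020071968448239822)) (array([0.5825, 0.2777, 0.0217]), np.float64(0.003030926020677059))
mat ((0.6566377282142639, 0.2053103744983673), (0.17985138297080994, 0.26013198494911194), 19.275074005126953) 2534
tub rim [array([ 0.7004, -0.0359]), array([ 0.7365, -0.2275]), array([ 0.5717, -0.2563]), array([ 0.5327, -0.061 ])]
tubtri (array([ 0.7027, -0.0354,  0.0785]), np.float64(0.0026744215307055613)) (array([ 0.7387, -0.2265,  0.0827]), np.float64(0.004393648340120512)) (array([ 0.5739, -0.2562,  0.078 ]), np.float64(0.004572597372410279)) (array([ 0.5355, -0.0607,  0.0692]), np.float64(0.004759250880688784))
peg tri (array([ 0.4632, -0.3974,  0.0855]), np.float64(0.0020123858595618963)) [ 0.4625 -0.3956  0.093 ]
hub (array([ 0.5327, -0.4259,  0.0549]), np.float64(0.004653127826698612)) [ 0.531 -0.426  0.06 ]
tape [ 0.6676 -0.4095  0.02  ]
(206, 158) [0.6333 0.3301 0.0754]
(210, 158) [0.6345 0.3206 0.068 ]
(214, 158) [0.6372 0.3131 0.0501]
(217, 158) [0.6389 0.3069 0.0388]
(468, 219) [ 0.4636 -0.3948  0.0906]
(469, 219) [ 0.4636 -0.3971  0.092 ]
(475, 195) [ 0.5323 -0.4278  0.0582]
(463, 205) [ 0.5045 -0.3979  0.0437]
(485, 215) [ 0.4759 -0.4598  0.0459]
(375, 160) [ 0.6393 -0.1519  0.0056]
(263, 150) [0.6635 0.1761 0.0329]
(238, 143) [0.6841 0.2487 0.0302]
(242, 168) [0.6104 0.2352 0.0383]
```

```bash
python3 - <<'E'
from h import *
from station import monitor
np.set_printoptions(precision=4,suppress=True)
t=dict(np.load("pics/top0.npz"));C=cloud(t)
for p in((140,178),(146,178),(152,180),(157,185),(140,135),(133,130),(155,140)):print(p,C[p[1],p[0]])
o=monitor.get_obs();R0=R.from_rotvec(o["tool_rot"]);print(R0.as_matrix())
x=np.array([.225,-.974,0]);x/=np.linalg.norm(x);z=np.array([0,0,1.]);y=np.cross(z,x)
c,s=np.cos(np.pi/6),.5
Rg=R.from_matrix(np.c_[y,c*x+s*z,s*x-c*z]);print("Rg",Rg.as_rotvec(),"rel",(R0.inv()*Rg).as_rotvec())
g=np.array([.635,.324,.066])
for n,q in(("above",g+[-.003,.03,.2]),("mid",np.array([.4,0,.257]))):print(n,q,R0.inv().apply(q-o["ee_pos"]))
E
```

```text
(140, 178) [0.5732 0.4978 0.1115]
(146, 178) [0.5739 0.4841 0.1049]
(152, 180) [0.5699 0.4723 0.0919]
(157, 185) [0.5589 0.4682 0.0618]
(140, 135) [0.6856 0.4925 0.1341]
(133, 130) [0.691  0.497  0.1715]
(155, 140) [0.684  0.4732 0.0723]
[[ 0.9753  0.221  -0.    ]
 [ 0.221  -0.9753  0.0012]
 [ 0.0003 -0.0012 -1.    ]]
Rg [2.6034 0.2968 0.0795] rel [-0.5247  0.0009 -0.0042]
above [0.632 0.354 0.266] [ 0.6946 -0.7304 -0.0081]
mid [0.4   0.    0.257] [ 0.3901 -0.4364  0.0005]
```

{"name": "creep_tool", "arguments": {"moves": [[[0, 0, 0], [0.02, -0.02, 0], 0.088], [[0, 0, 0], [0.05, -0.055, 0], 0.088], [[0, 0, 0], [0.08, -0.085, 0], 0.088], [[0, 0, 0], [0.11, -0.115, 0], 0.088], [[0, 0, 0], [0.14, -0.145, 0], 0.088], [[0, 0, 0], [0.17, -0.175, 0], 0.088], [[0, 0, 0], [0.2, -0.205, 0], 0.088], [[0, 0, 0], [0.23, -0.24, 0], 0.088], [[0, 0, 0], [0.255, -0.27, 0], 0.088], [[0, 0, 0], [0.28, -0.3, 0], 0.088]]}}

```text
time: 0.93
ee_pos: [0.3197, -0.1622, 0.2574]
tool_rot: [3.122, 0.348, 0.0]
ft_force: [1.1, -0.4, -0.4]
gripper_width: 0.088
finger_force: 0.0
```

{"name": "creep_tool", "arguments": {"moves": [[[0, 0, 0], [0.03, -0.03, 0], 0.088], [[0, 0, 0], [0.06, -0.06, 0], 0.088], [[0, 0, 0], [0.09, -0.09, 0], 0.088], [[0, 0, 0], [0.12, -0.12, 0], 0.088], [[0, 0, 0], [0.15, -0.15, 0], 0.088], [[-0.05, 0, 0], [0.18, -0.18, 0], 0.088], [[-0.1, 0, 0], [0.21, -0.21, 0], 0.088], [[-0.15, 0, 0], [0.24, -0.24, 0], 0.088], [[-0.2, 0, 0], [0.27, -0.27, 0], 0.088], [[-0.25, 0, 0], [0.29, -0.29, 0], 0.088]]}}

```text
time: 1.77
ee_pos: [0.5388, 0.1855, 0.257]
tool_rot: [2.872, 0.323, 0.042]
ft_force: [0.1, -0.5, 0.7]
gripper_width: 0.0883
finger_force: 0.0
```

```bash
python3 - <<'E'
from h import *
from station import monitor
o=monitor.get_obs();R0=R.from_rotvec(o["tool_rot"]);Rg=R.from_rotvec([2.6034,.2968,.0795])
print(o["joint_pos"],(R0.inv()*Rg).as_rotvec(),R0.inv().apply(np.array([.632,.345,.25])-o["ee_pos"]))
E
```

```text
[ 0.22771526  0.43739004  1.34062583 -0.25768332  1.37080063  1.62715988] [-0.27113415  0.00081566 -0.00317305] [ 0.12628746 -0.13234788 -0.02682761]
```

{"name": "creep_tool", "arguments": {"moves": [[[-0.05, 0, 0], [0.02, -0.02, -0.005], 0.088], [[-0.1, 0, 0], [0.045, -0.045, -0.01], 0.088], [[-0.15, 0, 0], [0.07, -0.07, -0.015], 0.088], [[-0.2, 0, 0], [0.095, -0.095, -0.02], 0.088], [[-0.25, 0, 0], [0.115, -0.12, -0.025], 0.088], [[-0.27, 0, 0], [0.126, -0.132, -0.027], 0.088], [[-0.27, 0, 0], [0.126, -0.132, -0.027], 0.088], [[-0.27, 0, 0], [0.126, -0.132, -0.027], 0.088]]}}

```text
time: 2.43
ee_pos: [0.6312, 0.3423, 0.2491]
tool_rot: [2.607, 0.294, 0.075]
ft_force: [-0.1, -0.5, 0.2]
gripper_width: 0.0882
finger_force: 0.0
```

```bash
python3 - <<'E'
from h import *
from station import monitor,optics
o=monitor.get_obs();print(o["joint_pos"])
c=optics.camera("wrist");np.savez("pics/w1.npz",**c);cv2.imwrite("pics/w1.png",c["color"][...,::-1]);print(c["pose"].round(3),c["fx"])
E
```

```text
[ 0.48796044  0.92016034  0.60089535 -0.50846433  1.74629703  1.77596007]
[[ 0.194 -0.965 -0.174  0.69 ]
 [-0.845 -0.074 -0.53   0.42 ]
 [ 0.498  0.25  -0.83   0.359]
 [ 0.     0.     0.     1.   ]] 300.6674438495295
```

View pics/w1.png

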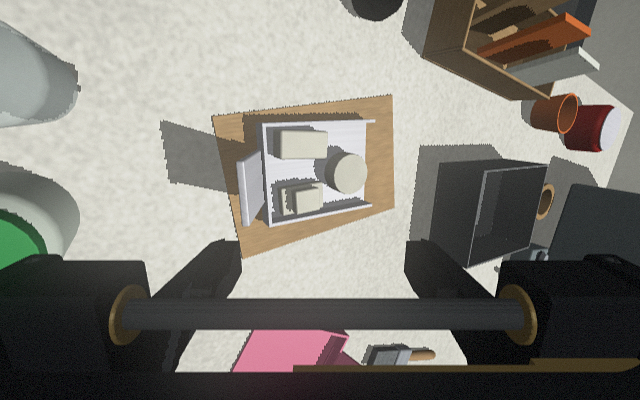

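The wrist view shows the plate edge-on at left, with top-edge corners near (238,164) and (244,227). The tray walls run from (265,123) to (270,225), and the tray is lined up with the tool.

```bash
python3 - <<'E'
from h import *
from station import monitor
np.set_printoptions(precision=4,suppress=True)
t=dict(np.load("pics/top0.npz"));w=dict(np.load("pics/w1.npz"));s=dict(np.load("pics/scene0.npz"))
A=tri(t,(201,147.3),w,(237.5,164));B=tri(t,(205,169.3),w,(243.5,227));print(A,B)
print("w/s",tri(s,(426.3,161.7),w,(237.5,164)),tri(s,(406,158.3),w,(243.5,227)))
print("back wall inner top",tri(t,(180+115/3,105+95/3),w,(263,122)),tri(t,(180+145/3,105+221/3),w,(269,226)))
C=cloud(w);M=C.reshape(-1,3)
# plate points: between back wall & top, in approx tray frame
x=np.array([.225,-.974,0]);x/=np.linalg.norm(x);y=np.array([-x[1],x[0],0])
for nm,c in(("w",w),("t",t)):
    M=cloud(c).reshape(-1,3);d=M-[.66,.215,.003];a,b,h=d@x,d@y,d[:,2]
    k=(a<-.09)&(a>-.15)&(abs(b)<.045)&(h>.035)&(h<.1);P=np.c_[a,b,h][k];print(nm,k.sum(),P.min(0),P.max(0))
    if k.sum()>20:
        u,S,v=np.linalg.svd(P-P.mean(0),full_matrices=False);n=v[2]*np.sign(v[2,0]);print("mean",P.mean(0),"n",n,S/np.sqrt(k.sum()))
E
```

```text
(array([0.6611, 0.3425, 0.0849]), np.float64(0.0013566404460279087)) (array([0.6008, 0.3294, 0.0867]), np.float64(0.001371374564090653))
w/s (array([0.661 , 0.3438, 0.088 ]), np.float64(0.00038815179016432177)) (array([0.6001, 0.3272, 0.081 ]), np.float64(0.0012626178175244704))
back wall inner top (array([0.7038, 0.3059, 0.0275]), np.float64(0.0015926368308920543)) (array([0.582 , 0.2761, 0.0223]), np.float64(0.0018246841957296723))
w 1398 [-0.1263 -0.0313  0.035 ] [-0.0903  0.0323  0.086 ]
mean [-0.1125  0.0028  0.0701] n [0.8303 0.0196 0.5569] [0.0189 0.0181 0.0019]
t 347 [-0.1288 -0.0329  0.0353] [-0.092   0.0307  0.0918]
mean [-0.1103 -0.0018  0.0633] n [0.8541 0.0137 0.5199] [0.0185 0.0183 0.0021]
```

{"name": "creep_tool", "arguments": {"moves": [[[0, 0, 0], [0, -0.02, 0.025], 0.088], [[0, 0, 0], [0, -0.04, 0.05], 0.088], [[0, 0, 0], [0, -0.06, 0.075], 0.088], [[0, 0, 0], [0, -0.077, 0.095], 0.088], [[0, 0, 0], [0, -0.077, 0.105], 0.088], [[0, 0, 0], [0, -0.077, 0.125], 0.088], [[0, 0, 0], [0, -0.077, 0.145], 0.088], [[0, 0, 0], [0, -0.077, 0.16], 0.088], [[0, 0, 0], [0, -0.077, 0.167], 0.088], [[0, 0, 0], [0, -0.077, 0.167], 0.088]]}}

```text
time: 3.32
ee_pos: [0.6352, 0.3241, 0.0682]
tool_rot: [2.608, 0.289, 0.076]
ft_force: [0.3, -0.4, 0.5]
gripper_width: 0.0878
finger_force: 0.0
```

Position is right, so I'll close the gripper.

{"name": "creep_tool", "arguments": {"moves": [[[0, 0, 0], [0, 0, 0.001], 0.03], [[0, 0, 0], [0, 0, 0.001], 0.01], [[0, 0, 0], [0, 0, 0.001], 0], [[0, 0, 0], [0, 0, 0.001], 0], [[0, 0, 0], [0, 0, 0.001], 0], [[0, 0, 0], [0, 0, 0.001], 0], [[0, 0, 0], [0, 0, 0.001], 0], [[0, 0, 0], [0, 0, 0.001], 0]]}}

```text
time: 3.98
ee_pos: [0.635, 0.3257, 0.0669]
tool_rot: [2.607, 0.292, 0.078]
ft_force: [0.3, -0.7, 0.0]
gripper_width: 0.0366
finger_force: 0.0
```

```bash
python3 - <<'E'
from h import *
from station import monitor
o=monitor.get_obs();print(o["ft_force"],o["joint_pos"])
R0=R.from_rotvec(o["tool_rot"]);print(R0.as_matrix().round(3),R0.inv().apply([0,0,.1]),R0.inv().apply([0,-.1,.0]))
E
```

```text
[ 0.29023244 -0.65895905  0.03551296] [ 0.46578767  1.02852568  0.86224926 -0.51043648  1.41060737  1.93804863]
[[ 0.975  0.192  0.11 ]
 [ 0.221 -0.846 -0.485]
 [ 0.     0.497 -0.868]] [ 5.58428577e-08  4.96893938e-02 -8.67811278e-02] [-0.02210117  0.08463514  0.04846062]
```

{"name": "creep_tool", "arguments": {"moves": [[[0, 0, 0], [0, 0, 0], 0], [[0, 0, 0], [0, 0, 0], 0], [[0, 0, 0], [0, 0, 0], 0], [[0, 0, 0], [0, 0, 0], 0], [[0, 0, 0], [0, 0, 0], 0], [[0, 0, 0], [0, 0, 0], 0], [[0, 0, 0], [0, 0, 0], 0], [[0, 0, 0], [0, 0, 0], 0]]}}

```text
time: 4.65
ee_pos: [0.6352, 0.3253, 0.0672]
tool_rot: [2.607, 0.291, 0.078]
ft_force: [1.2, -3.2, 1.4]
gripper_width: 0.0083
finger_force: 29.9
```

{"name": "creep_tool", "arguments": {"moves": [[[0, 0, 0], [0, 0.003, -0.005], 0], [[0, 0, 0], [0, 0.01, -0.017], 0], [[0, 0, 0], [0, 0.02, -0.035], 0], [[0, 0, 0], [0, 0.03, -0.053], 0], [[0, 0, 0], [0, 0.041, -0.072], 0], [[0, 0, 0], [0, 0.052, -0.091], 0], [[0, 0, 0], [0, 0.061, -0.107], 0], [[0, 0, 0], [0, 0.067, -0.117], 0], [[0, 0, 0], [0, 0.068, -0.119], 0], [[0, 0, 0], [0, 0.068, -0.119], 0]]}}

```text
time: 5.48
ee_pos: [0.6349, 0.326, 0.2043]
tool_rot: [2.608, 0.292, 0.078]
ft_force: [-1.5, -0.2, -4.4]
gripper_width: 0.0077
finger_force: 30.0
```

```bash
python3 - <<'E'
from h import *
from station import monitor,optics
o=monitor.get_obs();print(o["ee_pos"],o["tool_rot"],o["ft_force"])
c=optics.camera("wrist");cv2.imwrite("pics/w2.png",c["color"][...,::-1])
R0=R.from_rotvec(o["tool_rot"])
x=np.array([.225,-.974,0]);x/=np.linalg.norm(x);z=np.array([0,0,1.])
N=np.array([.626,-.103,0])
Rg=R.from_rotvec([2.607,.292,.078])
for th,nz in((0,.13),(15,.12),(25,.09),(30,.075),(35,.07),(40,.07),(45,.07),(50,.07)):
    a=np.radians(th);q=N+[0,0,nz]+x*(-.192*np.cos(a)+.059*np.sin(a))+z*(.192*np.sin(a)+.059*np.cos(a))
    print(th,q.round(3),R0.inv().apply(q-o["ee_pos"]).round(3))
E
```

```text
[0.63489858 0.32596116 0.2042914 ] [2.60837201 0.29177738 0.07832358] [-1.5009039  -0.18911488 -4.35530081]
0 [0.583 0.084 0.189] [-0.104  0.187  0.125]
15 [0.588 0.063 0.227] [-0.104  0.225  0.103]
25 [0.592 0.042 0.225] [-0.104  0.242  0.115]
30 [0.595 0.03  0.222] [-0.104  0.252  0.123]
35 [0.598 0.017 0.228] [-0.104  0.266  0.124]
40 [0.601 0.003 0.239] [-0.104  0.284  0.123]
45 [ 0.605 -0.011  0.247] [-0.104  0.301  0.122]
50 [ 0.608 -0.027  0.255] [-0.104  0.319  0.124]
```

View pics/w2.png

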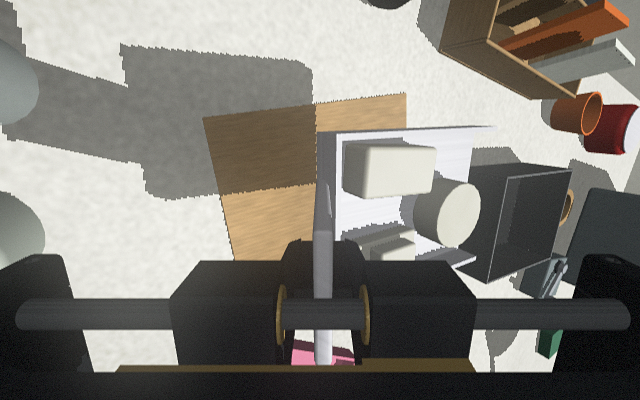

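The wrist view shows the tray lifted with all three blanks on it: bar (388,168), puck (447,213), step (390,245). The tub is ahead at (525,220).

{"name": "creep_tool", "arguments": {"moves": [[[0, 0, 0], [-0.002, 0.004, 0.003], 0], [[0, 0, 0], [-0.008, 0.015, 0.01], 0], [[0, 0, 0], [-0.018, 0.033, 0.022], 0], [[0, 0, 0], [-0.032, 0.057, 0.038], 0], [[0, 0, 0], [-0.047, 0.084, 0.056], 0], [[0, 0, 0], [-0.062, 0.111, 0.074], 0], [[0, 0, 0], [-0.076, 0.137, 0.091], 0], [[0, 0, 0], [-0.089, 0.16, 0.107], 0], [[0, 0, 0], [-0.099, 0.178, 0.119], 0], [[0, 0, 0], [-0.104, 0.187, 0.125], 0]]}}

```text
time: 6.37
ee_pos: [0.5817, 0.0811, 0.1873]
tool_rot: [2.608, 0.289, 0.073]
ft_force: [0.7, -0.2, -2.8]
gripper_width: 0.0076
finger_force: 30.0
```

```bash
python3 - <<'E'
from h import *
from station import monitor
o=monitor.get_obs()
R0=R.from_rotvec(o["tool_rot"])
x=np.array([.225,-.974,0]);x/=np.linalg.norm(x);z=np.array([0,0,1.])
N=np.array([.626,-.103,0]);print(o["joint_pos"],(R0.inv()*R.from_rotvec([2.607,.292,.078])).as_rotvec())
for th,nz in((0,.13),(8,.125),(16,.11),(24,.09),(27,.08),(30,.075),(33,.07),(36,.07),(40,.07),(44,.07),(48,.07)):
    a=np.radians(th);q=N+[0,0,nz]+x*(-.192*np.cos(a)+.059*np.sin(a))+z*(.192*np.sin(a)+.059*np.cos(a))
    print(th,a.round(3),q.round(3),R0.inv().apply(q-o["ee_pos"]).round(3))
E
```

```text
[ 0.13370773  0.54381505  1.42695749 -0.56351821  1.18607288  1.70395618] [-0.00059204  0.00397831 -0.00101026]
0 0.0 [0.583 0.084 0.189] [ 0.002 -0.001 -0.003]
8 0.14 [0.585 0.074 0.21 ] [ 0.002  0.018 -0.016]
16 0.279 [0.588 0.061 0.22 ] [ 0.002  0.034 -0.018]
24 0.419 [0.592 0.045 0.222] [ 0.002  0.05  -0.011]
27 0.471 [0.594 0.038 0.22 ] [ 0.002  0.055 -0.006]
30 0.524 [0.595 0.03  0.222] [ 0.002  0.063 -0.004]
33 0.576 [0.597 0.023 0.224] [ 0.002  0.071 -0.002]
36 0.628 [0.599 0.015 0.231] [ 0.002  0.081 -0.003]
40 0.698 [0.601 0.003 0.239] [ 0.002  0.095 -0.005]
44 0.768 [ 0.604 -0.008  0.246] [ 0.002  0.109 -0.005]
48 0.838 [ 0.607 -0.021  0.252] [ 0.002  0.123 -0.004]
```

{"name": "creep_tool", "arguments": {"moves": [[[0.02, 0, 0], [0.001, 0.002, -0.003], 0], [[0.07, 0, 0], [0.002, 0.009, -0.009], 0], [[0.14, 0, 0], [0.002, 0.018, -0.016], 0], [[0.21, 0, 0], [0.002, 0.026, -0.017], 0], [[0.28, 0, 0], [0.002, 0.034, -0.018], 0], [[0.33, 0, 0], [0.002, 0.04, -0.015], 0], [[0.38, 0, 0], [0.002, 0.046, -0.013], 0], [[0.419, 0, 0], [0.002, 0.05, -0.011], 0], [[0.45, 0, 0], [0.002, 0.053, -0.008], 0], [[0.471, 0, 0], [0.002, 0.055, -0.006], 0]]}}

```text
time: 7.2
ee_pos: [0.5955, 0.0412, 0.221]
tool_rot: [3.076, 0.346, 0.009]
ft_force: [0.0, 0.1, -4.2]
gripper_width: 0.0076
finger_force: 30.0
```

```bash
python3 - <<'E'
from h import *
from station import monitor,optics
o=monitor.get_obs()
for n in("scene",):
    c=optics.camera(n);cv2.imwrite(f"pics/{n}3.png",cv2.resize(c["color"][100:330,200:500,::-1],(780,598)))
R0=R.from_rotvec(o["tool_rot"])
x=np.array([.225,-.974,0]);x/=np.linalg.norm(x);z=np.array([0,0,1.])
N=np.array([.626,-.103,0]);g=(R.from_rotvec([2.607,.292,.078]).inv()*R0).as_rotvec();print(g)
for th,nz in((27,.08),(30,.075),(33,.07),(36,.07),(40,.07),(44,.07),(48,.07),(52,.07)):
    a=np.radians(th);q=N+[0,0,nz]+x*(-.192*np.cos(a)+.059*np.sin(a))+z*(.192*np.sin(a)+.059*np.cos(a))
    print(th,(a-g[0]).round(3),q.round(3),R0.inv().apply(q-o["ee_pos"]).round(3))
E
```

```text
[ 4.73755691e-01  3.47728500e-04 -7.10873368e-04]
27 -0.003 [0.594 0.038 0.22 ] [-0.003  0.003  0.001]
30 0.05 [0.595 0.03  0.222] [-0.003  0.011 -0.001]
33 0.102 [0.597 0.023 0.224] [-0.003  0.019 -0.002]
36 0.155 [0.599 0.015 0.231] [-0.003  0.027 -0.008]
40 0.224 [0.601 0.003 0.239] [-0.003  0.039 -0.016]
44 0.294 [ 0.604 -0.008  0.246] [-0.003  0.051 -0.022]
48 0.364 [ 0.607 -0.021  0.252] [-0.003  0.064 -0.028]
52 0.434 [ 0.61  -0.033  0.258] [-0.002  0.077 -0.033]
```

View pics/scene3.png

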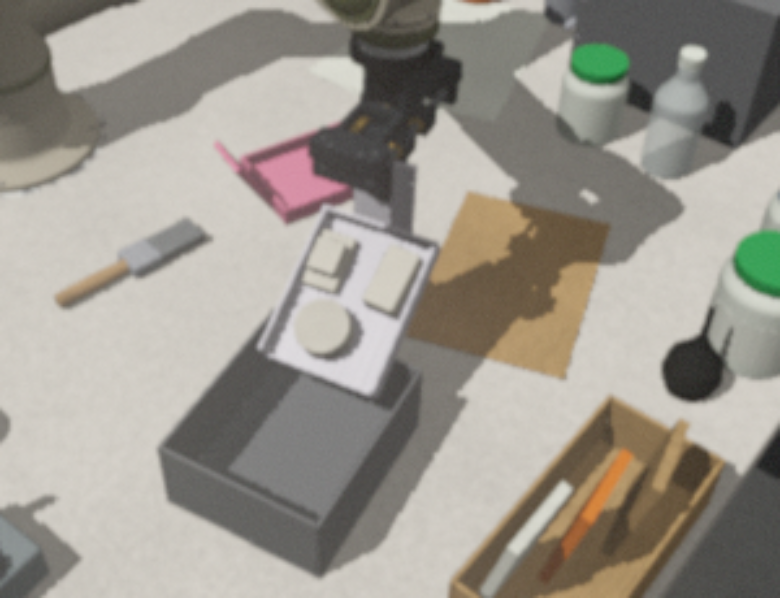

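The view shows the nose inside the tub's outline near its rim, with the blanks still on the tray. I'll tip further, slowly.

{"name": "creep_tool", "arguments": {"moves": [[[0.016, 0, 0], [-0.001, 0.004, 0], 0], [[0.033, 0, 0], [-0.002, 0.008, -0.001], 0], [[0.05, 0, 0], [-0.003, 0.011, -0.001], 0], [[0.067, 0, 0], [-0.003, 0.014, -0.002], 0], [[0.085, 0, 0], [-0.003, 0.017, -0.002], 0], [[0.102, 0, 0], [-0.003, 0.019, -0.002], 0], [[0.12, 0, 0], [-0.003, 0.022, -0.004], 0], [[0.137, 0, 0], [-0.003, 0.025, -0.006], 0], [[0.155, 0, 0], [-0.003, 0.027, -0.008], 0], [[0.155, 0, 0], [-0.003, 0.027, -0.008], 0]]}}

```text
time: 8.08
ee_pos: [0.5983, 0.0133, 0.2308]
tool_rot: [-3.017, -0.336, 0.017]
ft_force: [0.0, 0.8, -2.6]
gripper_width: 0.0077
finger_force: 30.0
```

{"name": "creep_tool", "arguments": {"moves": [[[0.017, 0, 0], [0, 0.003, -0.002], 0], [[0.035, 0, 0], [0, 0.006, -0.004], 0], [[0.052, 0, 0], [0, 0.009, -0.006], 0], [[0.069, 0, 0], [0, 0.012, -0.008], 0], [[0.087, 0, 0], [0, 0.015, -0.01], 0], [[0.104, 0, 0], [0, 0.018, -0.011], 0], [[0.121, 0, 0], [0, 0.021, -0.013], 0], [[0.139, 0, 0], [0, 0.024, -0.014], 0], [[0.139, 0, 0], [0, 0.024, -0.014], 0], [[0.139, 0, 0], [0, 0.024, -0.014], 0]]}}

```text
time: 8.92
ee_pos: [0.6035, -0.0109, 0.2415]
tool_rot: [-2.88, -0.321, 0.04]
ft_force: [-0.5, -0.5, -2.3]
gripper_width: 0.0079
finger_force: 30.0
```

```bash
python3 - <<'E'
from h import *
from station import monitor,optics
c=optics.camera("scene");cv2.imwrite(f"pics/scene4.png",cv2.resize(c["color"][100:330,200:500,::-1],(600,460)))
E
```

```text
(no output)
```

View pics/scene4.png

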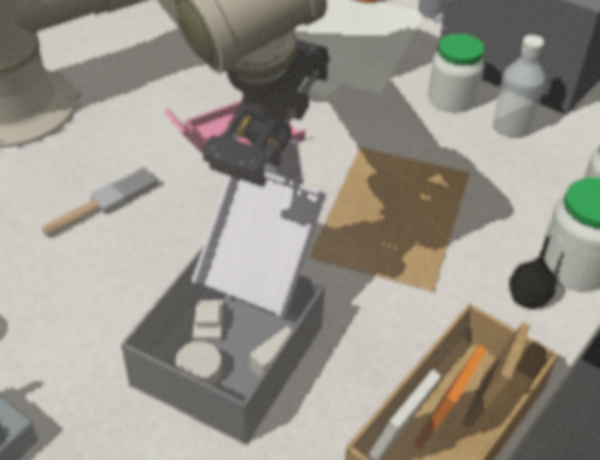

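The view shows all three blanks in the tub and the tray empty. Now I'll go back up and level.

```bash
python3 - <<'E'
from h import *
from station import monitor
o=monitor.get_obs()
R0=R.from_rotvec(o["tool_rot"])
x=np.array([.225,-.974,0]);x/=np.linalg.norm(x);z=np.array([0,0,1.])
N=np.array([.626,-.103,0]);g=(R.from_rotvec([2.607,.292,.078]).inv()*R0).as_rotvec();print(g)
for th,nz in((42,.1),(36,.13),(24,.14),(12,.14),(0,.14)):
    a=np.radians(th);q=N+[0,0,nz]+x*(-.192*np.cos(a)+.059*np.sin(a))+z*(.192*np.sin(a)+.059*np.cos(a))
    print(th,(a-g[0]).round(3),q.round(3),R0.inv().apply(q-o["ee_pos"]).round(3))
E
```

```text
[ 7.65510864e-01 -4.64348590e-04  3.92015471e-04]
42 -0.032 [ 0.603 -0.002  0.272] [ 0.001 -0.015 -0.028]
36 -0.137 [0.599 0.015 0.291] [ 0.001 -0.037 -0.041]
24 -0.347 [0.592 0.045 0.272] [ 0.001 -0.062 -0.016]
12 -0.556 [0.586 0.068 0.238] [ 0.001 -0.077  0.023]
0 -0.766 [0.583 0.084 0.199] [ 0.001 -0.084  0.065]
```

{"name": "creep_tool", "arguments": {"moves": [[[-0.016, 0, 0], [0, -0.007, -0.014], 0], [[-0.032, 0, 0], [0, -0.015, -0.028], 0], [[-0.085, 0, 0], [0, -0.026, -0.036], 0], [[-0.137, 0, 0], [0, -0.037, -0.041], 0], [[-0.242, 0, 0], [0, -0.05, -0.03], 0], [[-0.347, 0, 0], [0, -0.062, -0.016], 0], [[-0.452, 0, 0], [0, -0.07, 0.003], 0], [[-0.556, 0, 0], [0, -0.077, 0.023], 0], [[-0.661, 0, 0], [0.001, -0.081, 0.044], 0], [[-0.766, 0, 0], [0.001, -0.084, 0.065], 0]]}}

```text
time: 9.8
ee_pos: [0.5835, 0.0865, 0.2014]
tool_rot: [2.602, 0.291, 0.088]
ft_force: [0.7, 0.9, -1.8]
gripper_width: 0.0075
finger_force: 30.0
```

```bash
python3 - <<'E'
from h import *
from station import monitor
o=monitor.get_obs()
R0=R.from_rotvec(o["tool_rot"]);Rg=R.from_rotvec([2.607,.292,.078]);print((R0.inv()*Rg).as_rotvec())
for q in([.633,.318,.2],[.633,.318,.08],[.633,.318,.067]):print(R0.inv().apply(np.array(q)-o["ee_pos"]).round(3))
E
```

```text
[ 0.00601139 -0.006658   -0.00204684]
[ 0.1   -0.187 -0.106]
[ 0.099 -0.247 -0.002]
[ 0.099 -0.253  0.009]
```

{"name": "creep_tool", "arguments": {"moves": [[[0, 0, 0], [0.005, -0.01, -0.006], 0], [[0, 0, 0], [0.015, -0.03, -0.018], 0], [[0, 0, 0], [0.03, -0.056, -0.032], 0], [[0, 0, 0], [0.045, -0.084, -0.048], 0], [[0, 0, 0], [0.06, -0.112, -0.064], 0], [[0, 0, 0], [0.074, -0.14, -0.08], 0], [[0, 0, 0], [0.088, -0.165, -0.094], 0], [[0, 0, 0], [0.097, -0.18, -0.102], 0], [[0, 0, 0], [0.1, -0.187, -0.106], 0], [[0, 0, 0], [0.1, -0.187, -0.106], 0]]}}

```text
time: 10.63
ee_pos: [0.6331, 0.319, 0.1998]
tool_rot: [2.611, 0.295, 0.081]
ft_force: [0.2, -0.5, -2.0]
gripper_width: 0.0075
finger_force: 30.0
```

```bash
python3 - <<'E'
from h import *
from station import monitor
o=monitor.get_obs()
R0=R.from_rotvec(o["tool_rot"]);Rg=R.from_rotvec([2.607,.292,.078]);print((R0.inv()*Rg).as_rotvec())
for q in([.633,.318,.08],[.633,.318,.067]):print(R0.inv().apply(np.array(q)-o["ee_pos"]).round(3))
E
```

```text
[-0.00423688 -0.00287961  0.00078439]
[-0.001 -0.058  0.105]
[-0.001 -0.065  0.116]
```

{"name": "creep_tool", "arguments": {"moves": [[[0, 0, 0], [0, -0.008, 0.015], 0], [[0, 0, 0], [0, -0.02, 0.036], 0], [[0, 0, 0], [0, -0.032, 0.058], 0], [[0, 0, 0], [0, -0.043, 0.079], 0], [[0, 0, 0], [0, -0.052, 0.094], 0], [[0, 0, 0], [0, -0.058, 0.105], 0], [[0, 0, 0], [0, -0.06, 0.109], 0], [[0, 0, 0], [0, -0.062, 0.112], 0], [[0, 0, 0], [0, -0.063, 0.114], 0], [[0, 0, 0], [0, -0.064, 0.115], 0]]}}

```text
time: 11.47
ee_pos: [0.6339, 0.3146, 0.0675]
tool_rot: [2.607, 0.291, 0.08]
ft_force: [0.3, 0.2, -0.4]
gripper_width: 0.0077
finger_force: 29.9
```

```bash
python3 - <<'E'
from h import *
from station import monitor
o=monitor.get_obs();print(o["ee_pos"],o["ft_force"],o["ft_torque"])
E
```

```text
[0.63391057 0.31460627 0.06749469] [ 0.31446188  0.23312436 -0.43780841] [0.18012544 0.04114062 0.04533268]
```

{"name": "creep_tool", "arguments": {"moves": [[[0, 0, 0], [0, -0.001, 0.001], 0], [[0, 0, 0], [0, -0.001, 0.001], 0], [[0, 0, 0], [0, -0.001, 0.001], 0.02], [[0, 0, 0], [0, -0.001, 0.001], 0.05], [[0, 0, 0], [0, -0.001, 0.001], 0.07], [[0, 0, 0], [0, -0.001, 0.001], 0.07], [[0, 0, 0], [0, -0.001, 0.001], 0.07], [[0, 0, 0], [0, -0.001, 0.001], 0.07], [[0, 0, 0], [0, -0.001, 0.001], 0.07], [[0, 0, 0], [0, -0.001, 0.001], 0.07]]}}

```text
time: 12.3
ee_pos: [0.6333, 0.3148, 0.0648]
tool_rot: [2.606, 0.291, 0.078]
ft_force: [0.6, -0.7, -0.3]
gripper_width: 0.0587
finger_force: 0.0
```

{"name": "creep_tool", "arguments": {"moves": [[[0, 0, 0], [0, 0, -0.01], 0.07], [[0, 0, 0], [0, 0, -0.03], 0.07], [[0, 0, 0], [0, 0, -0.055], 0.07], [[0, 0, 0], [0, 0, -0.07], 0.07], [[0, 0, 0], [0, 0.02, -0.1], 0.03], [[0, 0, 0], [0, 0.04, -0.13], 0.0], [[0, 0, 0], [0, 0.06, -0.16], 0], [[0, 0, 0], [0, 0.08, -0.18], 0], [[0, 0, 0], [0, 0.1, -0.19], 0], [[0, 0, 0], [0, 0.1, -0.19], 0]]}}

```text
time: 13.13
ee_pos: [0.6325, 0.3214, 0.2854]
tool_rot: [2.609, 0.287, 0.088]
ft_force: [0.7, -0.2, 0.6]
gripper_width: 0.0319
finger_force: 0.0
```

```bash
python3 - <<'E'
from h import *
from station import monitor,optics
np.set_printoptions(precision=4,suppress=True)
o=monitor.get_obs();R0=R.from_rotvec(o["tool_rot"]);print(o["joint_pos"])
c=optics.camera("top");np.savez("pics/top5.npz",**c);cv2.imwrite("pics/top5.png",cv2.resize(c["color"][90:260,170:520,::-1],(800,388)))
D=R.from_matrix(np.array([[.9753,.221,0],[.221,-.9753,0],[0,0,-1]]))
print((R0.inv()*D).as_rotvec(),R0.inv().apply(np.array([.46,-.33,.22])-o["ee_pos"]))
P=cloud(c)
for p in((468,219),(469,220),(475,195)):print(P[p[1],p[0]])
E
```

```text
[ 0.4626  0.8702  0.6025 -0.5161  1.7678  1.7368]
[ 0.5196 -0.0081 -0.0038] [-0.3117  0.4877  0.3512]
[ 0.4637 -0.395   0.0902]
[ 0.4609 -0.3975  0.0909]
[ 0.5323 -0.4282  0.0572]
```

View pics/top5.png

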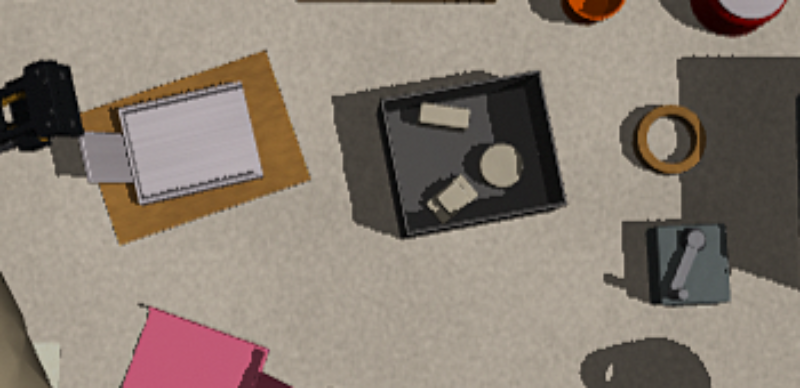

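The view shows the empty tray flat and centred on the mat, the blanks lying inside the tub, and the lever at rest with its peg at full-frame (469,219). Next I'll check for obstacles around the counter.

```bash
python3 - <<'E'
from h import *
from station import monitor
t=dict(np.load("pics/top5.npz"));s=dict(np.load("pics/scene0.npz"))
for c in(t,s):
    M=cloud(c).reshape(-1,3);M=M[(c["range_z"]>0).ravel()]
    k=(M[:,2]>.1)&(M[:,0]>.2)&(M[:,0]<.7)&(M[:,1]<-.25)&(M[:,1]>-.75);Q=M[k]
    H,_,_=np.histogram2d(Q[:,0],Q[:,1],bins=[np.arange(.2,.71,.05),np.arange(-.75,-.24,.05)]);print(H.astype(int))
    if len(Q):print(Q.min(0),Q.max(0))
c=t;C=cloud(t);x0,d=.532,-.427
k=(abs(C[...,2]-.091)<.006)&(abs(C[...,0]-.463)<.02)&(abs(C[...,1]+.397)<.02);print("peg top",C[k].mean(0),k.sum())
E
```

```text
[[  0   0   0   0   0   0   0   0   0   0]
 [  0   0   0   0   0   0   0   0   0   0]
 [  0   0   0   0   0   0   0   0   0   0]
 [  0   0   0   0   0   0   0   0   0   0]
 [  0   0  16  10   0   0   0   0   0   0]
 [308 312 368 424   0   0   0   0   0   0]
 [393 395 396 611   0   0   0   0   0   0]
 [392 392 393 610   0   0   0   0   0   0]
 [379 386 381 607   0   0   0   0   0   0]
 [387 381 377 600   0   0   0   0   0   0]]
[ 0.44662325 -0.74982277  0.10000298] [ 0.69997021 -0.57454435  0.2274943 ]
[[  0   0   0   0   0   0   0   0   0   0]
 [  0   0   0   0   0   0   0   0   0   0]
 [  0   0   0   0   0   0   0   0   0   0]
 [  0   0   0   0   0   0   0   0   0   0]
 [  0   0  26   6   0   0   0   0   0   0]
 [260 412 422 141   0   0   0   0   0   0]
 [754 889 793 288   0   0   0   0   0   0]
 [215 957 882 329   0   0   0   0   0   0]
 [  0 329 963 354   0   0   0   0   0   0]
 [  0   0 472 402   0   0   0   0   0   0]]
[ 0.44380893 -0.7437209   0.19393431] [ 0.69996921 -0.57959473  0.22462373]
peg top [ 0.46364982 -0.39452039  0.09043537] 22
```

```bash
cat > go.py <<'E'
from h import *
from station import monitor
import sys
def rel(*qs,Rt=R.from_matrix(np.array([[.9992,.04,0],[.04,-.9992,0],[0,0,-1]]))):
    o=monitor.get_obs();R0=R.from_rotvec(o["tool_rot"]);print("rot",(R0.inv()*Rt).as_rotvec().round(3),o["gripper_width"])
    for q in qs:print(q,R0.inv().apply(np.array(q)-o["ee_pos"]).round(3))
E
python3 -c "
from go import rel
rel([.55,-.01,.26],[.462,-.35,.22])"
```

```text
rot [ 0.518 -0.052  0.177] 0.028241875590387235
[0.55, -0.01, 0.26] [-0.153  0.255  0.171]
[0.462, -0.35, 0.22] [-0.314  0.507  0.36 ]
```

{"name": "creep_tool", "arguments": {"moves": [[[0, 0, 0], [-0.008, 0.012, 0.008], 0], [[0.05, -0.005, 0.017], [-0.024, 0.04, 0.026], 0], [[0.1, -0.01, 0.034], [-0.04, 0.067, 0.045], 0], [[0.16, -0.016, 0.054], [-0.056, 0.094, 0.063], 0], [[0.22, -0.022, 0.075], [-0.072, 0.12, 0.081], 0], [[0.28, -0.028, 0.095], [-0.089, 0.148, 0.099], 0], [[0.34, -0.034, 0.116], [-0.105, 0.175, 0.117], 0], [[0.4, -0.04, 0.137], [-0.121, 0.2, 0.135], 0], [[0.46, -0.046, 0.157], [-0.137, 0.228, 0.153], 0], [[0.518, -0.052, 0.177], [-0.153, 0.255, 0.171], 0]]}}

```text
time: 14.02
ee_pos: [0.5489, -0.0106, 0.2567]
tool_rot: [-3.139, -0.062, 0.01]
ft_force: [1.7, -1.2, -0.2]
gripper_width: 0.0006
finger_force: 0.0
```

```bash
python3 -c "
from go import rel
rel([.462,-.35,.22])"
```

```text
rot [-0.002  0.006 -0.   ] 0.0006046807923623437
[0.462, -0.35, 0.22] [-0.1    0.336  0.037]
```

{"name": "creep_tool", "arguments": {"moves": [[[0, 0, 0], [-0.01, 0.034, 0.004], 0], [[0, 0, 0], [-0.021, 0.072, 0.008], 0], [[0, 0, 0], [-0.032, 0.11, 0.012], 0], [[0, 0, 0], [-0.043, 0.148, 0.016], 0], [[0, 0, 0], [-0.054, 0.186, 0.02], 0], [[0, 0, 0], [-0.065, 0.222, 0.024], 0], [[0, 0, 0], [-0.076, 0.258, 0.028], 0], [[0, 0, 0], [-0.087, 0.294, 0.032], 0], [[0, 0, 0], [-0.095, 0.32, 0.036], 0], [[0, 0, 0], [-0.1, 0.336, 0.037], 0]]}}

```text
time: 14.85
ee_pos: [0.4624, -0.3514, 0.2197]
tool_rot: [-3.14, -0.06, 0.011]
ft_force: [0.1, 0.3, 0.1]
gripper_width: 0.0001
finger_force: 0.0
```

```bash
python3 -c "
from go import rel
rel([.462,-.352,.085])"
```

```text
rot [-0.001  0.007 -0.002] 0.0001066529409053527
[0.462, -0.352, 0.085] [0.    0.001 0.135]
```

{"name": "creep_tool", "arguments": {"moves": [[[0, 0, 0], [0, 0, 0.02], 0], [[0, 0, 0], [0, 0, 0.05], 0], [[0, 0, 0], [0, 0, 0.08], 0], [[0, 0, 0], [0, 0, 0.11], 0], [[0, 0, 0], [0, 0, 0.128], 0], [[0, 0, 0], [0, 0, 0.135], 0], [[0, 0, 0], [0, 0, 0.135], 0]]}}

```text
time: 15.43
ee_pos: [0.4628, -0.3487, 0.0853]
tool_rot: [-3.14, -0.064, 0.011]
ft_force: [-0.4, -0.2, 0.5]
gripper_width: 0.0
finger_force: 0.0
```

```bash
python3 - <<'E'
from go import *
from station import optics
P=np.array([.532,-.427]);a0=np.arctan2(.031,-.069)
qs=[]
for th in(0,.15,.3,.45,.6,.75,.9):
    p=P+.075*np.array([np.cos(a0+th),np.sin(a0+th)])+[-.001,.0245];qs.append([p[0].round(4),p[1].round(4),.085])
rel(*qs)
c=optics.camera("wrist");cv2.imwrite("pics/w6.png",c["color"][...,::-1])
E
```

```text
rot [-0.001  0.007  0.001] 1.6612851180243635e-05
[np.float64(0.4626), np.float64(-0.3718), 0.085] [-0.001  0.023  0.   ]
[np.float64(0.4588), np.float64(-0.3823), 0.085] [-0.005  0.033  0.   ]
[np.float64(0.4566), np.float64(-0.3934), 0.085] [-0.008  0.044  0.   ]
[np.float64(0.456), np.float64(-0.4046), 0.085] [-0.009  0.056  0.   ]
[np.float64(0.4572), np.float64(-0.4158), 0.085] [-0.008  0.067  0.   ]
[np.float64(0.46), np.float64(-0.4266), 0.085] [-0.006  0.078  0.   ]
[np.float64(0.4644), np.float64(-0.437), 0.085] [-0.002  0.088  0.   ]
```

View pics/w6.png

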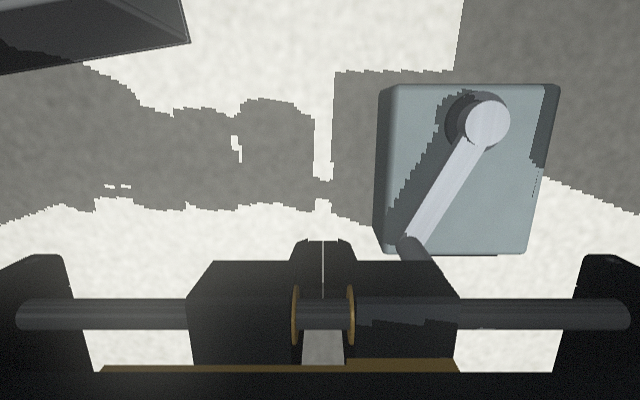

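The wrist view shows the closed fingers at (322,260), just left of the peg at (410,245), with the lever at rest. I'll push along the arc.

{"name": "creep_tool", "arguments": {"moves": [[[0, 0, 0], [-0.001, 0.015, 0], 0], [[0, 0, 0], [-0.001, 0.023, 0], 0], [[0, 0, 0], [-0.005, 0.033, 0], 0], [[0, 0, 0], [-0.008, 0.044, 0], 0], [[0, 0, 0], [-0.009, 0.056, 0], 0], [[0, 0, 0], [-0.008, 0.067, 0], 0], [[0, 0, 0], [-0.006, 0.078, 0], 0], [[0, 0, 0], [-0.002, 0.087, 0], 0], [[0, 0, 0], [-0.002, 0.088, 0], 0], [[0, 0, 0], [-0.002, 0.088, 0], 0]]}}

```text
time: 16.32
ee_pos: [0.4641, -0.4384, 0.0873]
tool_rot: [3.139, 0.063, -0.007]
ft_force: [-1.7, 2.3, 1.3]
gripper_width: 0.0006
finger_force: 1.5
```

```bash
python3 - <<'E'
from go import *
from station import optics
rel([.4644,-.437,.085]);c=optics.camera("top");np.savez("pics/top7.npz",**c)
w=optics.camera("wrist");cv2.imwrite("pics/w7.png",w["color"][...,::-1])
E
```

```text
rot [ 0.002  0.005 -0.   ] 0.0005794172760478754
[0.4644, -0.437, 0.085] [ 0.    -0.001  0.002]
```

View pics/w7.png

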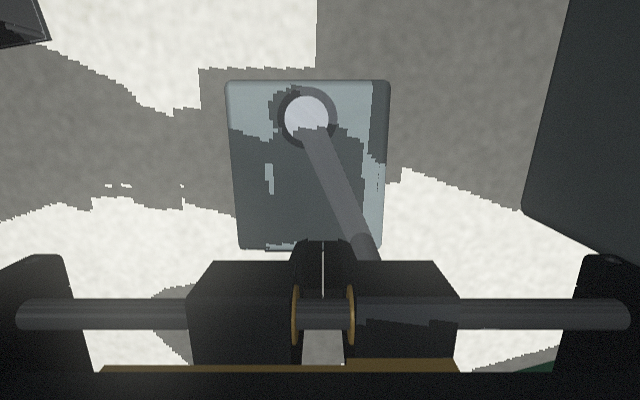

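The wrist view shows the lever swung to the right, with the peg at (368,248). The force is about 3 N, so I'll press on until it jumps at the stop.

{"name": "creep_tool", "arguments": {"moves": [[[0, 0, 0], [0.001, 0.002, 0], 0], [[0, 0, 0], [0.002, 0.004, 0], 0], [[0, 0, 0], [0.003, 0.006, 0], 0], [[0, 0, 0], [0.003, 0.006, 0], 0]]}}

```text
time: 16.75
ee_pos: [0.4668, -0.4419, 0.087]
tool_rot: [-3.137, -0.064, 0.014]
ft_force: [-11.3, 14.7, 9.0]
gripper_width: 0.0004
finger_force: 8.2
```

{"name": "creep_tool", "arguments": {"moves": [[[0, 0, 0], [0.001, 0.002, 0], 0], [[0, 0, 0], [0.002, 0.003, 0], 0], [[0, 0, 0], [0.002, 0.004, 0], 0], [[0, 0, 0], [0.002, 0.004, 0], 0]]}}

```text
time: 17.08
ee_pos: [0.4682, -0.4433, 0.0867]
tool_rot: [-3.13, -0.065, 0.019]
ft_force: [-17.0, 29.1, 15.4]
gripper_width: 0.0005
finger_force: 15.2
```

At the stop: the force rose to about 30 N. Backing off along the arc.

{"name": "creep_tool", "arguments": {"moves": [[[0, 0, 0], [-0.004, -0.009, 0], 0], [[0, 0, 0], [-0.008, -0.02, 0], 0], [[0, 0, 0], [-0.01, -0.031, 0], 0], [[0, 0, 0], [-0.011, -0.042, 0], 0], [[0, 0, 0], [-0.01, -0.053, 0], 0], [[0, 0, 0], [-0.007, -0.064, 0], 0], [[0, 0, 0], [-0.004, -0.075, 0], 0], [[0, 0, 0], [-0.004, -0.09, 0], 0], [[0, 0, 0], [-0.004, -0.1, 0], 0], [[0, 0, 0], [-0.004, -0.105, 0], 0]]}}

```text
time: 17.92
ee_pos: [0.462, -0.3419, 0.0872]
tool_rot: [3.139, 0.065, -0.007]
ft_force: [0.6, 0.7, -0.9]
gripper_width: 0.0005
finger_force: 0.0
```

{"name": "creep_tool", "arguments": {"moves": [[[0, 0, 0], [0, 0, -0.02], 0], [[0, 0, 0], [0, 0, -0.05], 0], [[0, 0, 0], [0, 0, -0.08], 0], [[0, 0, 0], [0, 0, -0.11], 0], [[0, 0, 0], [-0.02, 0, -0.14], 0], [[0, 0, 0], [-0.04, 0, -0.15], 0], [[0, 0, 0], [-0.04, 0, -0.15], 0], [[0, 0, 0], [-0.04, 0, -0.15], 0]]}}

```text
time: 18.58
ee_pos: [0.4222, -0.3448, 0.2377]
tool_rot: [3.138, 0.061, -0.006]
ft_force: [0.6, -0.2, -1.0]
gripper_width: 0.0004
finger_force: 0.0
```

```bash
python3 - <<'E'
from go import *
from station import optics
np.set_printoptions(precision=4,suppress=True)
c=optics.camera("top");cv2.imwrite("pics/top8.png",cv2.resize(c["color"][90:260,170:520,::-1],(800,388)))
C=cloud(c);k=(C[...,2]>.08)&(C[...,2]<.1)&(abs(C[...,0]-.463)<.03)&(abs(C[...,1]+.42)<.06);print("peg",C[k].mean(0),k.sum())
E
```

```text
peg [ 0.4641 -0.3935  0.0899] 26
```

View pics/top8.png

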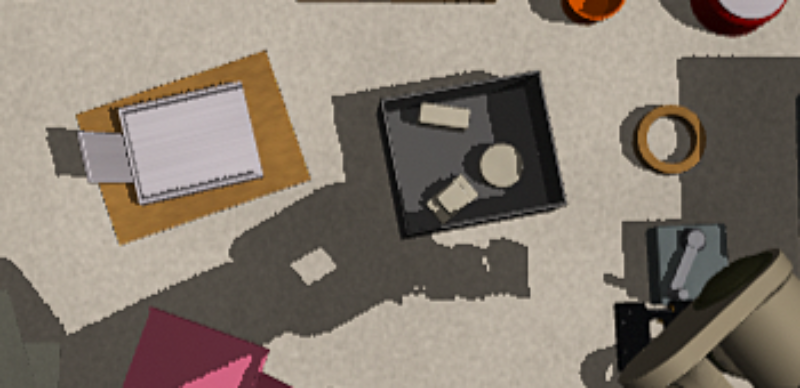

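The lever is back at rest with its peg at (0.464, -0.394), the tray is flat on its mat, and the blanks are in the tub.

```bash
python3 -c "
from station import ticket
print(ticket.job_done())"
```

```text
the job is handed in; nothing more can be done
None
```

The job is handed in: the last images show the blanks in the tub, the empty tray flat on its mat and the lever sprung back after reaching its stop; no verdict was returned.

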